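Turn the order book over onto its rest

TASK

The order book lies cover down on the counter in front of its low wooden book rest. Push it up against the front of the rest, tip it up on edge there and over, so that it comes down blue cover up on the rest; then push it along the deck until it is pressed lightly home with a few newtons, square against the raised rail at the back, and leave it there. Go gently: never push on the book with more than 20 N, and leave the other things on the counter where they are.

Things in the scene. Friction and masses are not known exactly. Their poses are not given: they have to be found in the camera images.
- book: Order book, one rigid slab: blue cover, white back, wire binding along one long side; 208 mm along its x, 151 mm along its y, 11 mm thick, 0.2-0.33 kg. Origin on the back face: edges at x = +-104, y = -75 and +76 mm (binding). z points out of the cover, so it starts pointing down, the binding edge (+y) toward the rest. Friction about 0.5-0.7. Slips off the fingertips if lifted jerkily.
- rest: Book rest, a wooden board screwed to the counter: upright front face 24 mm high and 250 mm wide, flat deck on top 24 mm above the counter and 155 mm deep from the front to the rail. Origin at counter height under the middle of the front edge; x points from the front to the rail (away from the robot), y to the left, z up.
- rail: Raised wooden rail along the back of the rest, fixed to it, 250 mm wide, 14 mm thick, 20 mm higher than the deck. Origin at deck height in the middle of the face that looks to the front, 155 mm behind the front edge of the rest; axes as the rest's. The book's edge is pressed against this face.
- stamp: Date stamp standing upright, wooden knob handle on a black foot, 31x52x88 mm, loose bystander; origin under its centre.
- pen: Green pen lying on the counter, 145 mm long, 12 mm wide, loose bystander; origin under its middle, long along its y.
- mask_tape: Roll of masking tape lying flat, 104 mm across, 25 mm high, loose bystander; origin under its centre.
- tin: Round pin tin, 69 mm across, 26 mm high, loose bystander; origin under its centre.

How it is judged (in metres and radians):
On the way, in this order (a step that is already met when the one before it is completed fails the run):
1. the book stands about on edge and touches the rest (angle between book's own z axis and vertical between 1.2 and 1.95 rad and contact force between book and rest above 0.2 N), for 0.1 s.
2. the book lies cover up on the deck (angle between book's own z axis and vertical below 0.1 rad and height (world z) of book above 0.02 m), for 0.2 s.
3. the book is pressed home against the rail (contact force between book and rail above 2 N), for 0.2 s.
At the end, for the whole second after the job is handed in: The book lies flat, cover up, on the rest's deck and still; its far edge is within 3 mm of the back rail and square to it (0.04 rad), and its ends do not hang over the sides of the rest (centre within 21 mm of the rest's middle) (angle between book's own z axis and vertical below 0.05 rad and x of book in the frame of rest between 0.077 and 0.083 m and y of book in the frame of rest between -0.021 and 0.021 m and z of book in the frame of rest between 0.02 and 0.028 m and angle between the x axis of book and the y axis of rest, either way round below 0.04 rad and linear speed of book below 0.01 m/s); the robot touches nothing.
It fails at once if the fingers or arm press on the book with more than 20 N (contact force between any of the fingers, the arm and book above 20 N).
It fails at once if another thing on the counter is moved by more than 20 mm (distance of any of stamp, pen, mask_tape, tin from where it was at the start of the episode above 0.02 m).
It also fails if it takes over 72 s, if anything falls off the work surface, if the arm or the gripper's body presses on something with over 40 N, if the wrist force passes 120 N, or if a joint passes its speed limit or range.

ROBOT

A 6-joint arm with a two-finger parallel gripper is mounted at the origin on a cart in front of the work surface, level with it; the furniture and walls round the work are solid. World frame = base frame: x ahead of the robot, y to its left, z up, the work surface at z = 0. Lengths are in mm, angles in degrees, forces in N, time in s.
With the tool pointing down it reaches from about 300 to 850 mm from the base axis. Payload 4.2 kg.
Tool frame: the origin (TCP) lies between the finger pads; the fingertips stand 11 mm ahead of it and the grasp point (between the pads) lies 8 mm behind it (env.tips_ahead is the distance from the TCP to the fingertips, in mm); z points along the fingers, y is the line along which they close (so a half turn about z gives the same grasp; the last joint's range is limited). The gripper opens to 91 mm and grips with 3 to 60 N. Pads are 32 mm wide; open, the fingers measure 118 mm over their backs; the gripper's body (76 mm by 178 mm) begins 60 mm behind the grasp point.
Start: joints at [-70.875, 18.312, 89.639, -0, 72.044, -1.146], TCP at [199.222, -539.403, 199.676] pointing down, gripper open.
Joint ranges: [-177.97, 177.97], [-48.28, 115.42], [12.27, 149.76], [-77.06, 257.06], [2.81, 150.46], [-146.56, 146.56]. Speed limits (degrees/s): [147.25, 147.25, 180, 180, 180, 180].

INTERFACE

Orientations are given as [roll, pitch, yaw] about the fixed x, y, z axes, in that order (R = Rz(yaw) Ry(pitch) Rx(roll)).
In Python, from workcell import env, cams gives the robot as it stands.
- The arm moves only by the tool step_arm, never from a script. Its arguments are lists of equal length, an entry for each row: "linear": the shift along the tool's x, y, z in units of 30 cm (1.0 is 30 cm), a list of three; "turn": the turn about the tool's z in units of 360 degrees (1.0 is 360 degrees). In form: {"linear": [[tx, ty, tz], ...], "turn": [turn, ...]}. A call has 1 to 20 rows; each row is the pose to reach, as a shift and turn from the pose commanded when the call began, along the tool's axes at that moment, turning the shorter way round; what a row does not reach only later rows make up. A row lasts 1/8 s, in which the tool goes at most 62.5 mm and 10.7 degrees, less where a joint would pass 70% of its speed; a pose out of reach is approached as far as the arm can. A call with a number of a shift or a turn outside -1 to 1 is refused whole. A call with a gripper value outside its range is refused whole. "fingers" is the closure, from -1 (fully open) to 1 (shut), so that 0 is half open, set as the call begins (left out, the last holds). The fingers move at their own pace and stop on an object; "force" is the grip in N (left out, the last holds). Time passes only in rows, so rows that repeat a pose let the fingers close. It gives the time, the measured TCP pose, the force, the opening and the grip force at its end, in the units of the state.
- env.state(): the state, without advancing time (a new reading comes with each control period).
- cams.grab_frame(name): name is "side" or "top" or "wrist"; returns a dict with "color" (480x640x3 uint8, blue, green, red), "fx", "fy", "cx", "cy" (pixels), "dist" ([k1, k2, p1, p2, k3] as OpenCV has them; the pictures are not rectified), "extrinsics" (4x4, takes a point from camera to world coordinates); the wrist camera has in their place "tool_from_camera" (4x4, takes a point from camera to tool coordinates, whose origin is the TCP and whose axes are the flange's). Camera axes: x right, y down, z forward; pixel columns grow to the right and rows downward; lengths in mm; the calibration is good to about 2 mm. A picture is of the moment at which its call begins: read the wrist's pose just before it. There is no depth.
- env.job_done(): hands the job in; it is judged then, once.
The state is a dict: "time_s": time; "qpos": joint angles; "qvel": joint speeds; "effort": joint torques, N m; "ee_pos": TCP position; "ee_rot": TCP orientation; "force": force on the tool from outside, world axes, zero at the start; "torque": the same for the moment, N m; "gripper_width": finger opening in mm; "gripper_force": force on a finger pad.
Only numpy, scipy, OpenCV 4.12 (cv2) and the standard library are available. Lean on these libraries where they do the work, as an engineer would, in place of code of your own. Each camera call takes 0.05 s, during which the arm holds its last target. There are 200 camera calls.

## Working session

There is one attempt and no reset: what is moved stays moved. The work goes in short steps, Python scripts to look and compute and a tool call to move; the robot and the scene stay as the last step left them, time stands still between calls to the robot, and variables do not carry over. Pictures are saved under pics/ and viewed, at most 10 in all, crops included, and the job is handed in when it is done.

Besides the shell and the picture viewer there is one more tool, called after ">>>" as name([rows], argument=value, ...), one row to a line, values as JSON. step_arm: Moves the arm, as the interface text tells. Its arguments: {"type":"object","properties":{"linear":{"type":"array"},"turn":{"type":"array"},"fingers":{"type":"number"},"force":{"type":"number"}},"required":["linear","turn"]}

```bash
ls; mkdir -p pics
python3 - <<'E'
from workcell import env, cams
import cv2,numpy as np
s=env.state();print({k:np.round(v,2) for k,v in s.items()})
for n in ("top","side"):
    f=cams.grab_frame(n);cv2.imwrite(f"pics/{n}0.png",f["color"]);print(n,f["fx"],f["fy"],f["cx"],f["cy"],f["dist"],np.round(f["extrinsics"],3).tolist())
a=np.vstack([cv2.resize(cv2.imread(f"pics/{n}0.png"),(640,480)) for n in ("top","side")])
E
```

```text
pics
{'time_s': np.float64(0.0), 'qpos': array([-70.87,  18.35,  89.71,   0.  ,  72.05,  -1.15]), 'qvel': array([-0.03, -0.13, -0.08, -0.05, -0.01,  0.02]), 'effort': array([  0.  , -41.25, -23.2 ,   0.07,   0.05,  -0.  ]), 'ee_pos': array([ 199.04, -538.87,  198.83]), 'ee_rot': array([-179.9 ,   -0.  ,   20.27]), 'force': array([-0.09,  1.1 ,  0.01]), 'torque': array([ 0.02, -0.03,  0.04]), 'gripper_force': np.float64(0.0), 'gripper_width': np.float64(91.3)}
top 596.77298633605 596.77298633605 323.5366764109818 255.3333677260105 [-0.18407932  0.          0.          0.          0.        ] [[0.011, -0.979, 0.204, 373.408], [-1.0, -0.009, 0.007, -85.507], [-0.005, -0.204, -0.979, 1184.637], [0.0, 0.0, 0.0, 1.0]]
side 511.1350538392243 511.1350538392243 317.84677755193917 236.38361984667245 [-0.01348427  0.          0.          0.          0.        ] [[-0.954, -0.098, 0.284, 340.669], [-0.299, 0.392, -0.87, 685.456], [-0.026, -0.915, -0.403, 401.831], [0.0, 0.0, 0.0, 1.0]]
```

View pics/top0.png

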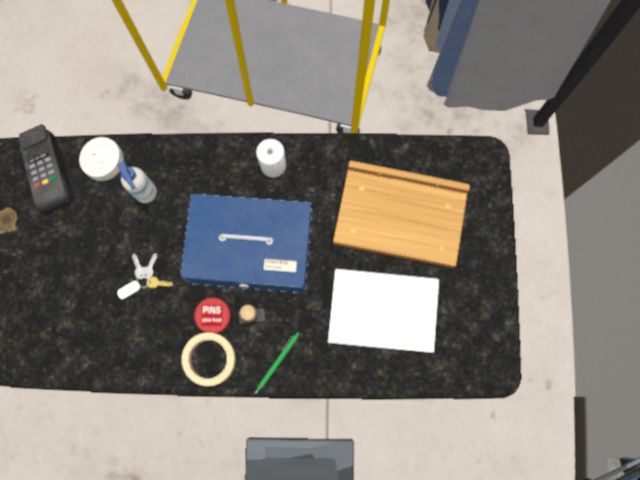

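View pics/side0.png

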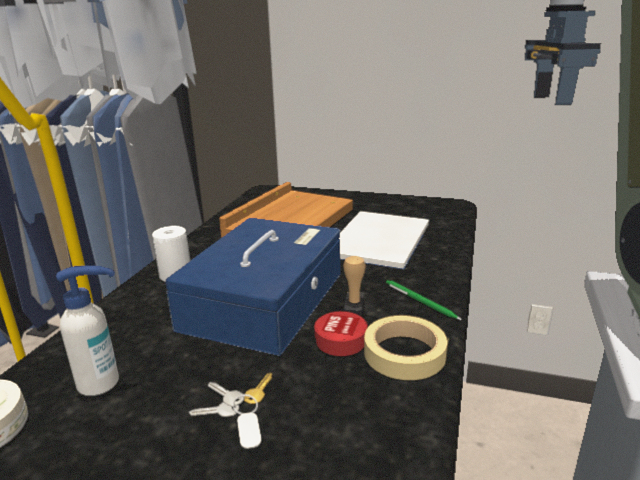

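The top view shows the white book around (385,310), just in front of the rest at (400,215), both turned a few degrees. The stamp, tin, tape and pen sit to the left at x < 300 px. The side view agrees with this. Next I measure the corners.

```bash
cat > h.py <<'E'
import cv2,numpy as np
from workcell import env,cams
def cast(f,px,z):
    K=np.array([[f["fx"],0,f["cx"]],[0,f["fy"],f["cy"]],[0,0,1]])
    n=cv2.undistortPoints(np.float64(px).reshape(-1,1,2),K,np.array(f["dist"])).reshape(-1,2)
    E=np.array(f["extrinsics"]);d=np.c_[n,np.ones(len(n))]@E[:3,:3].T;o=E[:3,3]
    return o+d*((z-o[2])/d[:,2])[:,None]
def quad(m):
    c=max(cv2.findContours(m.astype(np.uint8),0,cv2.CHAIN_APPROX_NONE)[0],key=cv2.contourArea)
    h=cv2.convexHull(c)
    for e in np.linspace(2,20,40):
        a=cv2.approxPolyDP(h,e,True)
        if len(a)<=4: break
    return a.reshape(-1,2).astype(float)
E
python3 - <<'E'
from h import *
f=cams.grab_frame("top");im=f["color"];hsv=cv2.cvtColor(im,cv2.COLOR_BGR2HSV)
roi=np.zeros(im.shape[:2],bool);roi[140:375,322:480]=1
w=roi&(hsv[...,1]<50)&(hsv[...,2]>190);w[:265]=0
q=quad(w);print(q.tolist());print(np.round(cast(f,q,11),1))
b=roi&(hsv[...,0]>5)&(hsv[...,0]<25)&(hsv[...,1]>100)&(hsv[...,2]>60)
q=quad(b);print(q.tolist());print("z24",np.round(cast(f,q,24),1));print("z44",np.round(cast(f,q,44),1))
cv2.imwrite("pics/c.png",cv2.resize(im[150:365,320:485],None,fx=3,fy=3,interpolation=cv2.INTER_NEAREST)[:600])
E
```

```text
[[335.0, 270.0], [437.0, 279.0], [433.0, 351.0], [329.0, 342.0]]
[[ 587.8  -99.8   11. ]
 [ 571.2 -304.5   11. ]
 [ 427.7 -293.5   11. ]
 [ 444.4  -89.1   11. ]]
[[348.0, 161.0], [468.0, 183.0], [456.0, 266.0], [333.0, 244.0]]
z24 [[ 814.2 -125.    24. ]
 [ 770.2 -373.3   24. ]
 [ 595.6 -341.2   24. ]
 [ 638.1  -95.3   24. ]]
z44 [[ 806.6 -124.4   44. ]
 [ 763.3 -368.3   44. ]
 [ 591.7 -336.8   44. ]
 [ 633.5  -95.1   44. ]]
```

View pics/c.png

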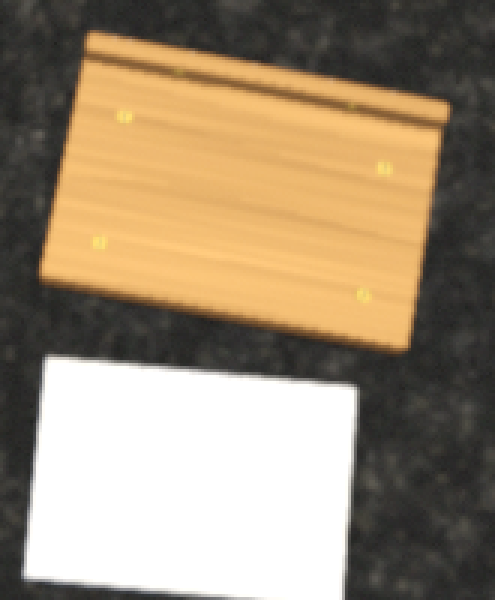

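>>> step_arm([
  [0.9, -0.8, 0],
  [0.9, -0.8, 0],
  [0.9, -0.8, 0],
  [0.9, -0.8, 0],
  [0.9, -0.8, 0],
  [0.9, -0.8, 0],
  [0.9, -0.8, 0],
  [0.9, -0.8, 0],
  [0.9, -0.8, 0],
  [0.9, -0.8, 0],
], turn=[0.084, 0.084, 0.084, 0.084, 0.084, 0.084, 0.084, 0.084, 0.084, 0.084], fingers=-1)

```text
time_s: 1.4
ee_pos: [368.9, -221.7, 199.6]
ee_rot: [180.0, 0.0, -10.1]
force: [-0.1, 0.2, -0.2]
gripper_width: 91.2
gripper_force: 0.0
```

>>> step_arm([
  [0.046, -0.155, 0.1],
  [0.046, -0.155, 0.3],
  [0.046, -0.155, 0.5],
  [0.046, -0.155, 0.6],
  [0.046, -0.155, 0.617],
  [0.046, -0.155, 0.617],
  [0.046, -0.155, 0.617],
], turn=[0, 0, 0, 0, 0, 0, 0])

```text
time_s: 2.28
ee_pos: [392.2, -178.1, 15.9]
ee_rot: [179.9, -0.2, -10.0]
force: [0.4, -0.4, -0.3]
gripper_width: 91.1
gripper_force: 0.0
```

>>> step_arm([
  [0.015, 0, 0],
  [0.03, 0, 0],
  [0.045, 0, 0],
  [0.06, 0, 0],
  [0.075, 0, 0],
  [0.09, 0, 0],
  [0.1, 0, 0],
  [0.11, 0, 0],
  [0.12, 0, 0],
  [0.13, 0, 0],
  [0.14, 0, 0],
  [0.15, 0, 0],
  [0.16, 0, 0],
  [0.17, 0, 0],
  [0.17, 0, 0],
], turn=[0, 0, 0, 0, 0, 0, 0, 0, 0, 0, 0, 0, 0, 0, 0])

```text
time_s: 4.15
ee_pos: [441.5, -186.2, 14.6]
ee_rot: [180.0, -0.0, -10.0]
force: [-0.7, 0.6, -0.0]
gripper_width: 91.1
gripper_force: 0.0
```

```bash
cat > m.py <<'E'
from h import *
f=cams.grab_frame("top");im=f["color"];hsv=cv2.cvtColor(im,cv2.COLOR_BGR2HSV)
cv2.imwrite("pics/c2.png",cv2.resize(im[140:390,270:490],None,fx=2.4,fy=2.4))
s=env.state();print(np.round(s["ee_pos"],1),np.round(s["force"],1),s["time_s"])
E
python3 m.py
```

```text
[ 441.3 -186.1   14.5] [-0.3  0.1 -0.3] 4.2
```

View pics/c2.png

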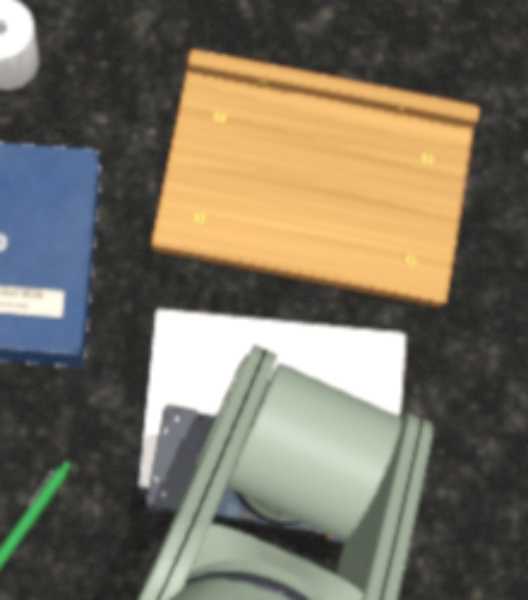

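The book looks barely moved, with its far corners near (335,269) and (439,279) px, although the fingers should have reached it by now. I'll check with the wrist and side cameras.

Run:
```python
from h import *
print(env.tips_ahead)
a=cams.grab_frame("wrist");b=cams.grab_frame("side")
print(np.round(a["tool_from_camera"],2).tolist())
s=cv2.resize(b["color"][150:330,300:480],(540,540),interpolation=cv2.INTER_CUBIC)
cv2.imwrite("pics/w1.png",np.hstack([cv2.resize(a["color"],(400,300)),cv2.resize(b["color"][60:300,220:540],(400,300))]))
f=cams.grab_frame("top");im=f["color"];hsv=cv2.cvtColor(im,cv2.COLOR_BGR2HSV)
w=(hsv[...,1]<50)&(hsv[...,2]>190);w[:262]=0;w[375:]=0;w[:,:322]=0;w[:,460:]=0
ys,xs=np.where(w)
pts=[(x,ys[xs==x].min()) for x in range(345,430,4)]
print(np.round(cast(f,pts,11)[[0,-1]],1)); P=cast(f,pts,11);print(np.polyfit(P[:,1],P[:,0],1))
```

```text
11.0
[[0.0, -0.96, -0.28, 80.37], [1.0, 0.0, -0.0, -0.74], [0.0, -0.28, 0.96, -184.39], [0.0, 0.0, 0.0, 1.0]]
[[ 588.  -119.8   11. ]
 [ 573.1 -288.3   11. ]]
[8.93439392e-02 5.98983166e+02]
```

View pics/w1.png

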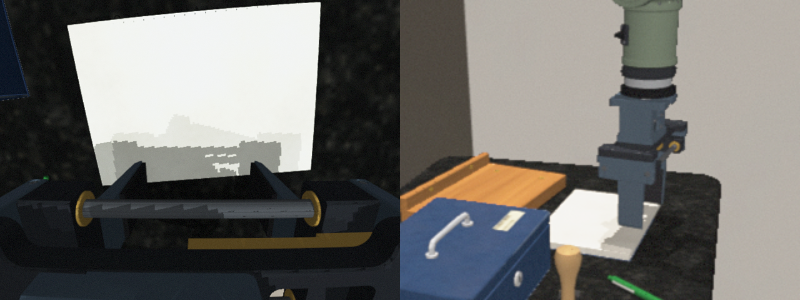

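Run:
```python
from h import *
a=cams.grab_frame("wrist");b=cams.grab_frame("side")
cv2.imwrite("pics/w2.png",np.hstack([cv2.resize(a["color"][200:420,100:520],None,fx=.95,fy=1.9),cv2.resize(b["color"][160:300,400:530],(390,418),interpolation=cv2.INTER_CUBIC)]))
```

```text
(no output)
```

View pics/w2.png

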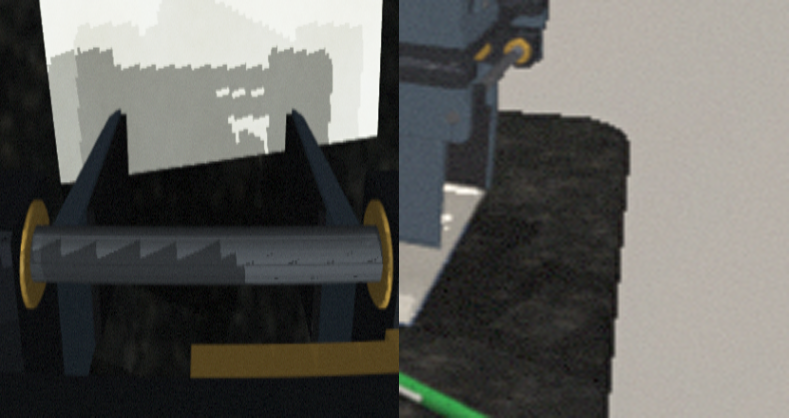

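Run:
```python
from h import *
b=cams.grab_frame("side");s=env.state();print(s["ee_pos"])
from scipy.spatial.transform import Rotation as R
T=R.from_euler("xyz",s["ee_rot"],degrees=True).as_matrix()
for z in (0,4,8,11,14,18,22):
    p=cast(b,[[413.7,242]],z)[0]; print(z,np.round(p,1),np.round(T.T@(p-s["ee_pos"]),1))
```

```text
[ 441.13309515 -186.13076127   14.57334075]
0 [ 440.4 -200.5    0. ] [ 1.8 14.2 14.6]
4 [ 439.4 -191.6    4. ] [-0.7  5.7 10.6]
8 [ 438.4 -182.8    8. ] [-3.2 -2.8  6.6]
11 [ 437.7 -176.2   11. ] [-5.1 -9.2  3.6]
14 [ 436.9 -169.6   14. ] [ -7.  -15.6   0.6]
18 [ 436.  -160.8   18. ] [ -9.5 -24.1  -3.4]
22 [ 435. -152.   22.] [-12.  -32.6  -7.4]
```

Run:
```python
from h import *
from scipy.spatial.transform import Rotation as R
b=cams.grab_frame("side");E=np.linalg.inv(b["extrinsics"]);K=np.array([[b["fx"],0,b["cx"]],[0,b["fy"],b["cy"]],[0,0,1]])
def pr(pos,rot):
    T=R.from_euler("xyz",rot,degrees=True).as_matrix()
    for y in (-59,-46,46,59):
        for x in (-16,16):
            p=T@[x,y,11.]+pos; print(y,x,np.round(p,0),np.round(cv2.projectPoints(p.reshape(1,3),cv2.Rodrigues(E[:3,:3])[0],E[:3,3],K,np.array(b["dist"]))[0].ravel(),1))
pr([199,-539,199],[180,0,20.3]); print()
s=env.state();pr(s["ee_pos"],s["ee_rot"])
im0=cv2.imread("pics/side0.png");cv2.imwrite("pics/g.png",np.hstack([cv2.resize(im0[0:130,500:630],(400,400)),cv2.resize(b["color"][160:290,370:500],(400,400))]))
```

```text
-59 -16 [ 164. -489.  188.] [570.9 117.3]
-59 16 [ 194. -478.  188.] [555.9 117.8]
-46 -16 [ 168. -501.  188.] [567.8 116.1]
-46 16 [ 198. -490.  188.] [552.9 116.6]
46 -16 [ 200. -588.  188.] [547.6 108.5]
46 16 [ 230. -577.  188.] [533.8 109. ]
59 -16 [ 204. -600.  188.] [545.  107.6]
59 16 [ 234. -589.  188.] [531.3 108. ]

-59 -16 [ 436. -125.    4.] [410.7 257.7]
-59 16 [ 467. -131.    4.] [393.3 254.4]
-46 -16 [ 433. -138.    4.] [413.  254.7]
-46 16 [ 465. -144.    4.] [395.8 251.5]
46 -16 [ 417. -229.    4.] [427.9 235.6]
46 16 [ 449. -234.    4.] [411.7 232.9]
59 -16 [ 415. -241.    4.] [429.8 233.1]
59 16 [ 447. -247.    4.] [413.8 230.5]
```

View pics/g.png

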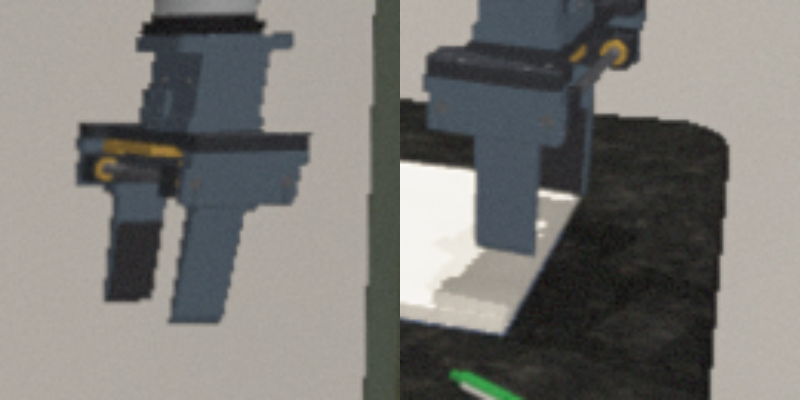

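The fingertips hover over the book. In both side pictures they show about 13 px (roughly 27 mm) higher than `tips_ahead` predicts, and there was no contact force. I'll check the side camera against the book corner before trusting that.

Run:
```python
from h import *
b=cams.grab_frame("side");f=cams.grab_frame("top");
for z in (0,11): print(z,cast(b,[[404,268]],z))
# rest deck left corners in side0 : rail/front etc
print(cast(b,[[353,200]],24))
```

```text
0 [[441.8963975  -90.37142776   0.        ]]
11 [[439.1253298  -69.13338938  11.        ]]
[[ 591.04415398 -335.71488593   24.        ]]
```

>>> step_arm([
  [-0.05, 0, 0],
  [-0.1, 0, 0],
  [-0.15, 0, 0],
  [-0.2, 0, 0],
  [-0.2, 0, 0],
], turn=[0, 0, 0, 0, 0])

```text
time_s: 5.28
ee_pos: [380.6, -175.3, 14.6]
ee_rot: [-180.0, 0.1, -10.0]
force: [-0.2, -0.2, -0.3]
gripper_width: 91.0
gripper_force: 0.0
```

The side camera agrees with the top view, so the tips really are about 27 mm higher than reported. I'll go down and feel for the counter by force.

>>> step_arm([
  [0, 0, 0.03],
  [0, 0, 0.06],
  [0, 0, 0.075],
  [0, 0, 0.075],
], turn=[0, 0, 0, 0])

```text
time_s: 5.78
ee_pos: [381.9, -175.6, -8.6]
ee_rot: [-180.0, 0.1, -10.0]
force: [-0.3, -0.5, -1.1]
gripper_width: 90.9
gripper_force: 0.0
```

>>> step_arm([
  [0, 0, 0.005],
  [0, 0, 0.01],
  [0, 0, 0.01],
], turn=[0, 0, 0])

```text
time_s: 6.15
ee_pos: [382.2, -175.8, -10.9]
ee_rot: [180.0, -0.0, -10.0]
force: [0.6, -0.0, -0.6]
gripper_width: 91.1
gripper_force: 0.0
```

Run:
```python
from h import *
from scipy.spatial.transform import Rotation as R
b=cams.grab_frame("side");s=env.state();print(np.round(s["ee_pos"],1),np.round(s["force"],1))
E=np.linalg.inv(b["extrinsics"]);K=np.array([[b["fx"],0,b["cx"]],[0,b["fy"],b["cy"]],[0,0,1]])
T=R.from_euler("xyz",s["ee_rot"],degrees=True).as_matrix()
for y,x in ((-59,-16),(-59,16)):
  for z in (0,3,6,9):
    p=T@[x,y,0.]+s["ee_pos"];p[2]=z
    print(y,x,z,np.round(cv2.projectPoints(p.reshape(1,3),cv2.Rodrigues(E[:3,:3])[0],E[:3,3],K,np.array(b["dist"]))[0].ravel(),1))
cv2.imwrite("pics/g2.png",cv2.resize(b["color"][190:290,390:490],(600,600),interpolation=cv2.INTER_NEAREST))
```

```text
[ 382.2 -175.8  -10.9] [-0.2  0.1 -0.7]
-59 -16 0 [444.6 266. ]
-59 -16 3 [444.7 264.4]
-59 -16 6 [444.9 262.8]
-59 -16 9 [445.  261.3]
-59 16 0 [426.2 262.5]
-59 16 3 [426.3 260.9]
-59 16 6 [426.4 259.4]
-59 16 9 [426.5 257.8]
```

View pics/g2.png

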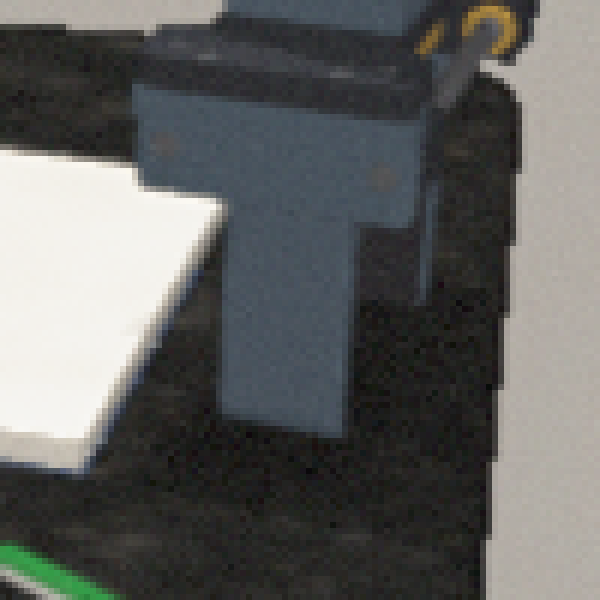

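>>> step_arm([
  [0, 0, 0.01],
  [0.02, 0, 0.01],
  [0.04, 0, 0.01],
  [0.06, 0, 0.01],
  [0.08, 0, 0.01],
  [0.095, 0, 0.01],
  [0.11, 0, 0.01],
  [0.12, 0, 0.01],
  [0.13, 0, 0.01],
  [0.14, 0, 0.01],
  [0.15, 0, 0.01],
  [0.16, 0, 0.01],
  [0.17, 0, 0.01],
  [0.18, 0, 0.01],
  [0.19, 0, 0.01],
  [0.2, 0, 0.01],
  [0.21, 0, 0.01],
  [0.21, 0, 0.01],
], turn=[0, 0, 0, 0, 0, 0, 0, 0, 0, 0, 0, 0, 0, 0, 0, 0, 0, 0])

```text
time_s: 8.45
ee_pos: [412.3, -179.0, -13.7]
ee_rot: [-179.6, 3.7, -9.9]
force: [-63.8, -2.6, 72.2]
gripper_width: 91.4
gripper_force: 36.8
```

Run:
```python
from h import *
s=env.state();print(np.round(s["ee_pos"],1),np.round(s["force"],1))
f=cams.grab_frame("top");im=f["color"];hsv=cv2.cvtColor(im,cv2.COLOR_BGR2HSV)
w=(hsv[...,1]<50)&(hsv[...,2]>190);w[:225]=0;w[375:]=0;w[:,:322]=0;w[:,465:]=0
ys,xs=np.where(w)
pts=[(x,ys[xs==x].min()) for x in range(345,430,4)]
P=cast(f,pts,11);p=np.polyfit(P[:,1],P[:,0],1);print("far white edge angle",np.degrees(np.arctan(p[0])),"x at y=-218",np.polyval(p,-218))
print(xs.min(),xs.max())
cv2.imwrite("pics/c3.png",cv2.resize(im[150:370,300:480],None,fx=2.7,fy=2.7))
```

```text
[ 412.3 -179.   -13.7] [-63.8  -2.6  72.2]
far white edge angle 5.534993459261248 x at y=-218 580.4158723629589
329 438
```

View pics/c3.png

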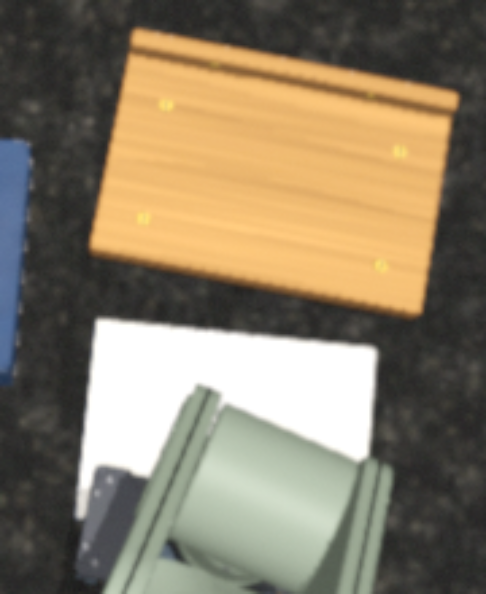

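The reading is about 64 N back and 72 N up, and the tool is stuck well short of its target. I'm backing straight off before checking what it hit.

>>> step_arm([
  [-0.05, 0, 0],
  [-0.1, 0, 0],
  [-0.13, 0, 0],
  [-0.15, 0, 0],
  [-0.17, 0, 0],
  [-0.19, 0, 0],
  [-0.19, 0, 0],
], turn=[0, 0, 0, 0, 0, 0, 0])

```text
time_s: 9.38
ee_pos: [387.6, -176.7, -14.0]
ee_rot: [180.0, 0.0, -10.0]
force: [-0.6, 0.1, 2.2]
gripper_width: 91.1
gripper_force: 0.8
```

```bash
python3 - <<'E'
from h import *
s=env.state();print({k:np.round(v,1) for k,v in s.items()})
b=cams.grab_frame("side");cv2.imwrite("pics/g3.png",np.hstack([cv2.resize(b["color"][190:290,390:490],(400,400)),cv2.resize(cams.grab_frame("wrist")["color"],(400,400))]))
E
ls -la .
```

```text
{'time_s': np.float64(9.4), 'qpos': array([-26. ,  20.8, 124.6,  -0. ,  34.6,  73.9]), 'qvel': array([ 0.1,  0.1, -0.3, -0.1,  0.5,  0.1]), 'effort': array([  0.2, -32.8, -13. ,   0.1,  -0.3,  -0. ]), 'ee_pos': array([ 387.6, -176.7,  -14. ]), 'ee_rot': array([180.,   0., -10.]), 'force': array([-0.6,  0.1,  2.2]), 'torque': array([0. , 0.1, 0. ]), 'gripper_force': np.float64(0.8), 'gripper_width': np.float64(91.1)}
total 20
drwxr-xr-x  3 agent agent 4096 Dec  3 19:25 .
drwxr-xr-x 23 root  root  4096 Dec  3 19:22 ..
-rw-r--r--  1 agent agent  625 Dec  3 19:23 h.py
-rw-r--r--  1 agent agent  252 Dec  3 19:25 m.py
drwxr-xr-x  2 agent agent 4096 Dec  3 19:29 pics
```

View pics/g3.png

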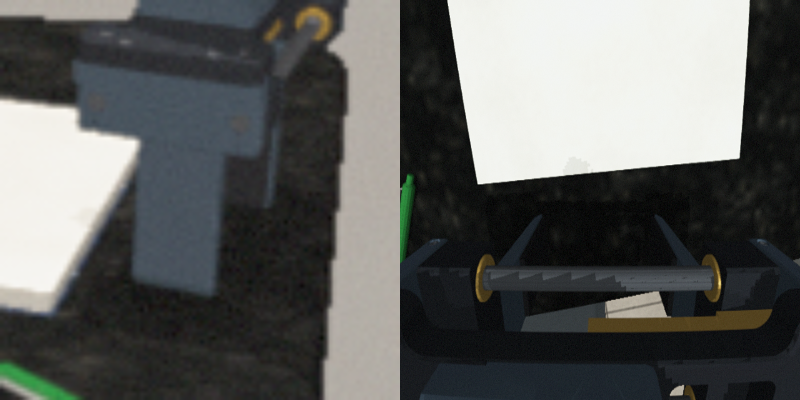

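The tips were touching the counter at ee_z of about -14 and stuck there by friction. The book hasn't moved. I'll raise 3.5 mm and push in smaller stages.

>>> step_arm([
  [0, 0, -0.012],
  [0, 0, -0.012],
  [0.02, 0, -0.012],
  [0.04, 0, -0.012],
  [0.06, 0, -0.012],
  [0.07, 0, -0.012],
  [0.08, 0, -0.012],
  [0.09, 0, -0.012],
  [0.1, 0, -0.012],
  [0.11, 0, -0.012],
], turn=[0, 0, 0, 0, 0, 0, 0, 0, 0, 0])

```text
time_s: 10.72
ee_pos: [420.0, -182.2, -10.5]
ee_rot: [-180.0, 0.1, -10.0]
force: [-0.2, 0.5, -0.5]
gripper_width: 91.2
gripper_force: 0.9
```

>>> step_arm([
  [0.01, 0, 0],
  [0.02, 0, 0],
  [0.03, 0, 0],
  [0.04, 0, 0],
  [0.05, 0, 0],
  [0.06, 0, 0],
  [0.07, 0, 0],
  [0.08, 0, 0],
  [0.08, 0, 0],
], turn=[0, 0, 0, 0, 0, 0, 0, 0, 0])

```text
time_s: 11.85
ee_pos: [445.0, -186.9, -10.2]
ee_rot: [180.0, -0.1, -10.0]
force: [-0.3, 0.3, 0.2]
gripper_width: 91.2
gripper_force: 0.1
```

```bash
cat > m.py <<'E'
from h import *
s=env.state();print(np.round(s["ee_pos"],1),np.round(s["force"],1),round(float(s["gripper_force"]),1),round(float(s["time_s"]),2))
f=cams.grab_frame("top");im=f["color"];hsv=cv2.cvtColor(im,cv2.COLOR_BGR2HSV)
w=(hsv[...,1]<50)&(hsv[...,2]>190);w[:240]=0;w[375:]=0;w[:,:322]=0;w[:,465:]=0
ys,xs=np.where(w)
pts=[(x,ys[xs==x].min()) for x in range(345,430,4)]
P=cast(f,pts,11);p=np.polyfit(P[:,1],P[:,0],1);a=np.arctan(p[0]);print("white edge angle",np.degrees(a))
n=np.array([.985,-.171]);Q=(P[:,:2]-[618,-218])@n;print("white edge rest-x first/last",np.round(Q[[0,-1]],1))
lab=(hsv[...,1]<60)&(hsv[...,2]>190);
r=ys.min()+25;row=xs[ys==r];print("row",r,np.round((cast(f,[[row.min(),r],[row.max(),r]],11)[:,:2]-[618,-218])@np.array([.171,.985]),1))
cv2.imwrite("pics/last.png",im)
E
python3 m.py
```

```text
[ 445.  -186.9  -10.2] [-0.3  0.3  0.2] 0.1 11.85
white edge angle 9.879785661018346
white edge rest-x first/last [-10.2 -10. ]
row 277 [  98.9 -108.6]
```

>>> step_arm([
  [0.005, 0, 0],
  [0.01, 0, 0],
  [0.015, 0, 0],
  [0.015, 0, 0],
], turn=[0, 0, 0, 0])

```text
time_s: 12.4
ee_pos: [448.7, -187.4, -10.4]
ee_rot: [-180.0, -0.0, -10.0]
force: [-3.4, 1.0, 2.8]
gripper_width: 91.1
gripper_force: 1.7
```

>>> step_arm([
  [0.003, 0, 0],
  [0.006, 0, 0],
  [0.006, 0, 0],
], turn=[0, 0, 0])

```text
time_s: 12.78
ee_pos: [449.3, -187.4, -10.4]
ee_rot: [-180.0, 0.1, -10.0]
force: [-5.8, 0.5, 4.9]
gripper_width: 90.8
gripper_force: 3.1
```

>>> step_arm([
  [0.003, 0, 0],
  [0.006, 0, 0],
  [0.008, 0, 0],
  [0.008, 0, -0.003],
  [0.008, 0, -0.006],
  [0.008, 0, -0.009],
  [0.008, 0, -0.012],
  [0.008, 0, -0.015],
  [0.008, 0, -0.02],
  [0.008, 0, -0.025],
  [0.008, 0, -0.03],
  [0.008, 0, -0.035],
  [0.008, 0, -0.035],
], turn=[0, 0, 0, 0, 0, 0, 0, 0, 0, 0, 0, 0, 0])

```text
time_s: 14.4
ee_pos: [450.3, -186.5, -1.0]
ee_rot: [-179.9, 0.3, -10.1]
force: [-4.9, 3.5, -1.0]
gripper_width: 91.3
gripper_force: 2.9
```

Run:
```python
from h import *
b=cams.grab_frame("side");s=env.state();print(np.round(s["ee_pos"],1),np.round(s["force"],1))
im=b["color"];hsv=cv2.cvtColor(im,cv2.COLOR_BGR2HSV)
b0=cv2.imread("pics/side0.png")
w=((hsv[...,1]<50)&(hsv[...,2]>140)).astype(np.uint8);w[:195]=0;w[275:]=0;w[:,:325]=0;w[:,440:]=0
q=quad(w);print(q.tolist())
print(np.round(cast(b,q,0),0).tolist())
```

```text
[ 450.3 -186.5   -1. ] [-4.6  3.  -1.7]
[[328.0, 226.0], [386.0, 211.0], [388.0, 248.0], [340.0, 253.0]]
[[619.0, -237.0, 0.0], [520.0, -348.0, 0.0], [482.0, -162.0, 0.0], [562.0, -120.0, 0.0]]
```

The lift is carrying about 1–2 N, so the near edge is coming up with the fingers. I'll follow the arc to about 20°.

>>> step_arm([
  [0, 0, -0.008],
  [0, 0, -0.017],
  [0.001, 0, -0.027],
  [0.001, 0, -0.037],
  [0.002, 0, -0.047],
  [0.003, 0, -0.057],
  [0.005, 0, -0.067],
  [0.006, 0, -0.077],
  [0.007, 0, -0.087],
  [0.009, 0, -0.097],
  [0.011, 0, -0.107],
  [0.013, 0, -0.117],
  [0.016, 0, -0.127],
  [0.018, 0, -0.135],
  [0.019, 0, -0.14],
  [0.019, 0, -0.14],
], turn=[0, 0, 0, 0, 0, 0, 0, 0, 0, 0, 0, 0, 0, 0, 0, 0])

```text
time_s: 16.45
ee_pos: [457.7, -188.4, 41.8]
ee_rot: [-179.9, 0.1, -10.0]
force: [-4.5, 2.7, 0.9]
gripper_width: 91.0
gripper_force: 2.1
```

>>> step_arm([
  [0.003, 0, -0.01],
  [0.006, 0, -0.02],
  [0.01, 0, -0.03],
  [0.013, 0, -0.04],
  [0.017, 0, -0.05],
  [0.021, 0, -0.06],
  [0.025, 0, -0.07],
  [0.03, 0, -0.08],
  [0.035, 0, -0.09],
  [0.04, 0, -0.1],
  [0.046, 0, -0.11],
  [0.052, 0, -0.12],
  [0.058, 0, -0.13],
  [0.065, 0, -0.14],
  [0.073, 0, -0.15],
  [0.073, 0, -0.15],
], turn=[0, 0, 0, 0, 0, 0, 0, 0, 0, 0, 0, 0, 0, 0, 0, 0])

```text
time_s: 18.45
ee_pos: [480.3, -193.1, 87.4]
ee_rot: [180.0, -0.0, -10.0]
force: [-0.3, 0.1, -0.6]
gripper_width: 91.4
gripper_force: 0.0
```

```bash
python3 m.py
python3 - <<'E'
from h import *
b=cams.grab_frame("side");im=b["color"];hsv=cv2.cvtColor(im,cv2.COLOR_BGR2HSV)
w=((hsv[...,1]<50)&(hsv[...,2]>120)).astype(np.uint8);w[:195]=0;w[275:]=0;w[:,:325]=0;w[:,440:]=0
q=quad(w);print(q.tolist(),w.sum());print(np.round(cast(b,q,11),0).tolist())
bl=((hsv[...,0]>100)&(hsv[...,0]<130)&(hsv[...,1]>120)&(hsv[...,2]>40)).astype(np.uint8);bl[:,:345]=0
print("blue",bl.sum())
E
```

```text
[ 480.3 -193.1   87.4] [-0.3  0.1 -0.6] 0.0 18.45
[[329.0, 227.0], [419.0, 218.0], [381.0, 264.0]] 3225
[[608.0, -207.0, 11.0], [443.0, -297.0, 11.0], [478.0, -74.0, 11.0]]
blue 0Traceback (most recent call last):
  File "m.py", line 6, in <module>
    pts=[(x,ys[xs==x].min()) for x in range(345,430,4)]
            ~~~~~~~~~~~~~^^
    return umr_minimum(a, axis, None, out, keepdims, initial, where)
ValueError: zero-size array to reduction operation minimum which has no identity
```

The forces have vanished and the white quad in the side view looks flat again, so the book slipped off. The tip bears on the near face, so the press has to stay along the book (radial), and my x easing lost it. I'll back off, re-measure and repeat.

>>> step_arm([
  [-0.07, 0, 0],
  [-0.14, 0, 0],
  [-0.2, 0, 0],
  [-0.2, 0, 0.15],
  [-0.2, 0, 0.3],
  [-0.2, 0, 0.32],
  [-0.2, 0, 0.32],
], turn=[0, 0, 0, 0, 0, 0, 0])

```text
time_s: 19.42
ee_pos: [421.3, -182.8, -8.3]
ee_rot: [180.0, -0.0, -10.0]
force: [0.4, -0.2, 0.3]
gripper_width: 91.3
gripper_force: 0.0
```

```bash
sed -i 's/w\[:240\]=0/w[:245]=0/; s/range(345,430,4)/range(xs.min()+8,xs.max()-8,4) if (xs==x).any()/' m.py; python3 m.py
python3 - <<'E'
from h import *
im=cv2.imread("pics/last.png");hsv=cv2.cvtColor(im,cv2.COLOR_BGR2HSV)
for x in (345,385,420): print(x,[tuple(hsv[y,x]) for y in range(240,275,4)])
E
```

```text
[ 421.3 -182.8   -8.3] [ 0.4 -0.2  0.3] 0.0 19.43
white edge angle 6.9532976392184755
white edge rest-x first/last [-56.2  -9.5]
row 277 [  98.9 -108.6]
345 [(np.uint8(17), np.uint8(131), np.uint8(251)), (np.uint8(16), np.uint8(145), np.uint8(179)), (np.uint8(10), np.uint8(29), np.uint8(52)), (np.uint8(18), np.uint8(11), np.uint8(240)), (np.uint8(30), np.uint8(1), np.uint8(255)), (np.uint8(0), np.uint8(0), np.uint8(255)), (np.uint8(0), np.uint8(0), np.uint8(255)), (np.uint8(0), np.uint8(0), np.uint8(255)), (np.uint8(0), np.uint8(0), np.uint8(255))]
385 [(np.uint8(18), np.uint8(130), np.uint8(251)), (np.uint8(18), np.uint8(134), np.uint8(248)), (np.uint8(17), np.uint8(132), np.uint8(247)), (np.uint8(16), np.uint8(151), np.uint8(169)), (np.uint8(30), np.uint8(13), np.uint8(40)), (np.uint8(0), np.uint8(0), np.uint8(255)), (np.uint8(0), np.uint8(0), np.uint8(255)), (np.uint8(0), np.uint8(0), np.uint8(255)), (np.uint8(0), np.uint8(0), np.uint8(255))]
420 [(np.uint8(17), np.uint8(130), np.uint8(253)), (np.uint8(17), np.uint8(133), np.uint8(243)), (np.uint8(18), np.uint8(133), np.uint8(248)), (np.uint8(18), np.uint8(133), np.uint8(246)), (np.uint8(17), np.uint8(134), np.uint8(241)), (np.uint8(15), np.uint8(148), np.uint8(124)), (np.uint8(25), np.uint8(16), np.uint8(96)), (np.uint8(0), np.uint8(0), np.uint8(255)), (np.uint8(0), np.uint8(0), np.uint8(255))]
```

>>> step_arm([
  [0.015, 0.017, 0.005],
  [0.03, 0.017, 0.005],
  [0.045, 0.017, 0.005],
  [0.06, 0.017, 0.005],
  [0.075, 0.017, 0.005],
  [0.085, 0.017, 0.005],
  [0.093, 0.017, 0.005],
  [0.098, 0.017, 0.005],
  [0.103, 0.017, 0.005],
  [0.107, 0.017, 0.005],
  [0.107, 0.017, 0.005],
], turn=[0, 0, 0, 0, 0, 0, 0, 0, 0, 0, 0])

```text
time_s: 20.85
ee_pos: [448.4, -192.3, -10.6]
ee_rot: [-180.0, 0.4, -10.0]
force: [-9.0, 0.3, 5.8]
gripper_width: 91.1
gripper_force: 4.3
```

>>> step_arm([
  [0, 0, -0.005],
  [0, 0, -0.012],
  [0, 0, -0.02],
  [0, 0, -0.028],
  [0, 0, -0.037],
  [0, 0, -0.046],
  [0.001, 0, -0.056],
  [0.001, 0, -0.067],
  [0.002, 0, -0.078],
  [0.003, 0, -0.088],
  [0.005, 0, -0.099],
  [0.006, 0, -0.11],
  [0.008, 0, -0.12],
  [0.01, 0, -0.13],
  [0.014, 0, -0.143],
  [0.018, 0, -0.157],
  [0.02, 0, -0.17],
  [0.02, 0, -0.17],
], turn=[0, 0, 0, 0, 0, 0, 0, 0, 0, 0, 0, 0, 0, 0, 0, 0, 0, 0])

```text
time_s: 23.1
ee_pos: [456.4, -193.3, 40.5]
ee_rot: [-179.9, 0.1, -10.0]
force: [-3.9, 3.6, 0.5]
gripper_width: 91.2
gripper_force: 2.3
```

>>> step_arm([
  [0.004, -0.001, 0],
  [0.008, -0.003, -0.007],
  [0.012, -0.004, -0.016],
  [0.016, -0.004, -0.026],
  [0.02, -0.004, -0.036],
  [0.025, -0.004, -0.046],
  [0.03, -0.004, -0.056],
  [0.035, -0.004, -0.066],
  [0.038, -0.004, -0.073],
], turn=[0, 0, 0, 0, 0, 0, 0, 0, 0])

```text
time_s: 24.22
ee_pos: [466.2, -193.7, 62.1]
ee_rot: [-179.9, 0.3, -10.0]
force: [-7.3, 3.6, 2.3]
gripper_width: 91.1
gripper_force: 4.2
```

>>> step_arm([
  [0.005, -0.001, -0.009],
  [0.01, -0.002, -0.018],
  [0.016, -0.003, -0.027],
  [0.021, -0.003, -0.036],
  [0.027, -0.003, -0.044],
  [0.033, -0.003, -0.053],
  [0.039, -0.003, -0.061],
  [0.045, -0.003, -0.069],
  [0.051, -0.003, -0.076],
  [0.058, -0.003, -0.084],
  [0.065, -0.003, -0.092],
  [0.071, -0.003, -0.098],
], turn=[0, 0, 0, 0, 0, 0, 0, 0, 0, 0, 0, 0])

```text
time_s: 25.72
ee_pos: [488.2, -197.8, 92.5]
ee_rot: [180.0, 0.2, -10.0]
force: [-8.9, 0.6, 6.7]
gripper_width: 91.1
gripper_force: 5.1
```

>>> step_arm([
  [0.007, 0, -0.008],
  [0.014, 0, -0.015],
  [0.021, 0, -0.022],
  [0.029, 0, -0.03],
  [0.037, 0, -0.037],
  [0.045, 0, -0.044],
  [0.053, 0, -0.051],
  [0.061, 0, -0.057],
  [0.069, 0, -0.063],
  [0.078, 0, -0.069],
  [0.087, 0, -0.075],
  [0.095, 0, -0.08],
], turn=[0, 0, 0, 0, 0, 0, 0, 0, 0, 0, 0, 0])

```text
time_s: 27.22
ee_pos: [518.8, -203.5, 117.3]
ee_rot: [179.9, -0.1, -10.0]
force: [-4.4, 0.9, 5.6]
gripper_width: 91.3
gripper_force: 3.2
```

>>> step_arm([
  [0.009, 0, -0.005],
  [0.018, 0, -0.01],
  [0.027, 0, -0.015],
  [0.037, 0, -0.02],
  [0.046, 0, -0.024],
  [0.055, 0, -0.028],
  [0.065, 0, -0.032],
  [0.075, 0, -0.036],
  [0.085, 0, -0.039],
  [0.095, 0, -0.042],
  [0.105, 0, -0.045],
  [0.115, 0, -0.047],
], turn=[0, 0, 0, 0, 0, 0, 0, 0, 0, 0, 0, 0])

```text
time_s: 28.72
ee_pos: [553.8, -209.9, 131.8]
ee_rot: [179.9, -0.3, -10.0]
force: [-3.1, -0.4, 7.1]
gripper_width: 91.3
gripper_force: 4.0
```

>>> step_arm([
  [0.01, 0, -0.003],
  [0.02, 0, -0.005],
  [0.03, 0, -0.007],
  [0.041, 0, -0.008],
  [0.051, 0, -0.01],
  [0.061, 0, -0.011],
  [0.071, 0, -0.012],
  [0.082, 0, -0.013],
  [0.092, 0, -0.014],
  [0.102, 0, -0.014],
  [0.112, 0, -0.014],
  [0.112, 0, -0.014],
], turn=[0, 0, 0, 0, 0, 0, 0, 0, 0, 0, 0, 0])

```text
time_s: 30.22
ee_pos: [588.4, -216.3, 136.7]
ee_rot: [179.8, -0.5, -10.0]
force: [-0.4, -2.1, 8.2]
gripper_width: 91.1
gripper_force: 3.8
```

>>> step_arm([
  [0.01, 0, 0],
  [0.02, 0, 0],
  [0.03, 0, 0],
  [0.04, 0, 0],
  [0.05, 0, 0],
  [0.06, 0, 0],
  [0.07, 0, 0],
  [0.07, 0, 0],
], turn=[0, 0, 0, 0, 0, 0, 0, 0])

```text
time_s: 31.22
ee_pos: [609.0, -219.9, 136.6]
ee_rot: [179.8, -0.5, -10.0]
force: [-0.7, -1.6, 6.2]
gripper_width: 91.3
gripper_force: 3.4
```

>>> step_arm([
  [0.01, 0, 0],
  [0.02, 0, 0],
  [0.03, 0, 0],
  [0.04, 0, 0],
  [0.05, 0, 0],
  [0.06, 0, 0],
  [0.07, 0, 0],
  [0.07, 0, 0],
], turn=[0, 0, 0, 0, 0, 0, 0, 0])

```text
time_s: 32.22
ee_pos: [626.8, -221.6, 133.8]
ee_rot: [-180.0, 0.0, -10.0]
force: [0.4, -2.9, 2.7]
gripper_width: 91.2
gripper_force: 1.4
```

>>> step_arm([
  [0.02, 0, 0.002],
  [0.04, 0, -0.003],
  [0.06, 0, -0.02],
  [0.06, 0, -0.06],
  [0.06, 0, -0.1],
  [0.06, 0, -0.1],
  [0.06, 0, -0.1],
  [0.06, 0, -0.1],
], turn=[0, 0, 0, 0, 0, 0, 0, 0])

```text
time_s: 33.22
ee_pos: [643.9, -224.8, 163.8]
ee_rot: [-180.0, 0.1, -10.0]
force: [0.4, 0.1, 0.1]
gripper_width: 91.2
gripper_force: 0.0
```

>>> step_arm([
  [-0.15, 0, -0.05],
  [-0.3, 0, -0.1],
  [-0.5, 0, -0.1],
  [-0.7, 0, -0.1],
  [-0.8, 0, -0.1],
  [-0.8, 0, -0.1],
  [-0.8, 0, -0.1],
], turn=[0, 0, 0, 0, 0, 0, 0])

```text
time_s: 34.1
ee_pos: [408.9, -183.7, 194.5]
ee_rot: [180.0, -0.1, -10.0]
force: [-0.4, -0.1, 0.7]
gripper_width: 91.5
gripper_force: 0.0
```

```bash
cat > b.py <<'E'
from h import *
s=env.state();print(np.round(s["ee_pos"],1),np.round(s["force"],1),round(float(s["gripper_force"]),1),round(float(s["time_s"]),2))
f=cams.grab_frame("top");im=f["color"];cv2.imwrite("pics/last.png",im);hsv=cv2.cvtColor(im,cv2.COLOR_BGR2HSV)
bl=((hsv[...,0]>100)&(hsv[...,0]<130)&(hsv[...,1]>90)&(hsv[...,2]>40));bl[:,:322]=0;bl[:150]=0;bl[375:]=0;bl[:,480:]=0
print("blue",bl.sum())
q=quad(bl);P=cast(f,q,35);d=P[:,:2]-[618,-218];print(q.tolist());print(np.round(np.c_[d@[.985,-.171],d@[.171,.985]],1))
r=cv2.minAreaRect(np.float32(P[:,:2]));print(r)
E
python3 b.py
```

```text
[ 408.9 -183.7  194.5] [-0.4 -0.1  0.7] 0.0 34.1
blue 7355
[[356.0, 192.0], [455.0, 212.0], [446.0, 280.0], [341.0, 261.0]]
[[ 110.5   97.5]
 [ 106.  -106.2]
 [ -34.8 -107.4]
 [ -34.5  102.4]]
((654.860107421875, -227.01483154296875), (209.84683227539062, 145.11683654785156), 80.07470703125)
```

The book is cover up on the deck: the corners project to rest x of -35 to about 108 and y of -107 to +102, square to the rest. Now I push it home.

>>> step_arm([
  [0.1, 0, 0.15],
  [0.2, 0, 0.3],
  [0.25, 0, 0.45],
  [0.28, 0, 0.58],
  [0.3, 0, 0.603],
  [0.38, 0, 0.603],
  [0.44, 0, 0.603],
  [0.47, 0, 0.603],
  [0.47, 0, 0.603],
  [0.47, 0, 0.603],
], turn=[0, 0, 0, 0, 0, 0, 0, 0, 0, 0])

```text
time_s: 35.4
ee_pos: [546.1, -207.6, 13.6]
ee_rot: [180.0, 0.0, -10.0]
force: [0.2, -0.0, 0.2]
gripper_width: 91.3
gripper_force: 0.0
```

>>> step_arm([
  [0.015, 0, 0],
  [0.03, 0, 0],
  [0.042, 0, 0],
  [0.054, 0, 0],
  [0.065, 0, 0],
  [0.076, 0, 0],
  [0.087, 0, 0],
  [0.098, 0, 0],
  [0.108, 0, 0],
  [0.118, 0, 0],
  [0.128, 0, 0],
  [0.138, 0, 0],
  [0.147, 0, 0],
  [0.156, 0, 0],
  [0.164, 0, 0],
  [0.17, 0, 0],
  [0.17, 0, 0],
], turn=[0, 0, 0, 0, 0, 0, 0, 0, 0, 0, 0, 0, 0, 0, 0, 0, 0])

```text
time_s: 37.52
ee_pos: [597.5, -216.7, 13.5]
ee_rot: [180.0, -0.1, -10.0]
force: [-0.8, -0.6, -0.7]
gripper_width: 91.3
gripper_force: 0.3
```

```bash
python3 b.py
```

```text
[ 597.5 -216.7   13.5] [-0.8 -0.6 -0.7] 0.3 37.52
blue 1846
[[389.0, 179.0], [372.0, 226.0], [346.0, 241.0], [358.0, 174.0]]
[[150.1  36.2]
 [ 46.5  54.2]
 [  6.9  99.8]
 [149.1 100. ]]
((707.0152587890625, -164.443115234375), (63.78874206542969, 143.15576171875), 80.22662353515625)
```

>>> step_arm([
  [0.006, 0, 0],
  [0.012, 0, 0],
  [0.017, 0, 0],
  [0.017, 0, 0],
], turn=[0, 0, 0, 0])

```text
time_s: 38.08
ee_pos: [601.4, -217.3, 13.5]
ee_rot: [-180.0, 0.1, -10.0]
force: [-4.8, 0.6, 3.6]
gripper_width: 91.2
gripper_force: 2.5
```

>>> step_arm([
  [0.004, 0, 0],
  [0.008, 0, 0],
  [0.008, 0, 0],
], turn=[0, 0, 0])

```text
time_s: 38.45
ee_pos: [601.5, -217.3, 13.5]
ee_rot: [-180.0, 0.4, -10.0]
force: [-10.2, 1.2, 7.6]
gripper_width: 90.9
gripper_force: 5.0
```

>>> step_arm([
  [0, 0, 0],
  [0, 0, 0],
  [0, 0, 0],
  [-0.01, 0, 0],
  [-0.02, 0, 0],
  [-0.05, 0, 0],
  [-0.1, 0, 0],
  [-0.2, 0, 0],
  [-0.35, 0, -0.1],
  [-0.5, 0, -0.3],
  [-0.6, 0, -0.5],
  [-0.6, 0, -0.6],
  [-0.6, 0, -0.6],
  [-0.6, 0, -0.6],
], turn=[0, 0, 0, 0, 0, 0, 0, 0, 0, 0, 0, 0, 0, 0])

```text
time_s: 40.2
ee_pos: [426.7, -186.5, 192.7]
ee_rot: [-180.0, 0.0, -10.0]
force: [0.2, 0.4, -0.1]
gripper_width: 91.1
gripper_force: 0.0
```

```bash
python3 b.py
```

```text
[ 426.7 -186.5  192.7] [ 0.2  0.4 -0.1] 0.0 40.2
blue 7112
[[358.0, 172.0], [457.0, 190.0], [447.0, 257.0], [346.0, 239.0]]
[[ 153.4  100.7]
 [ 153.  -104.3]
 [  11.2 -102.8]
 [  10.9  100.5]]
((698.7715454101562, -233.9482879638672), (204.9953155517578, 142.47671508789062), 80.23225402832031)
```

```bash
python3 -c "
from workcell import env
print(env.job_done())"
```

```text
the job is handed in; nothing more can be done
None
```

I've handed the job in, but no verdict came back. My last top-view measurement has the book cover up on the deck, square to the rail, with its far edge within about 2 mm of it and its centre about 1.5 mm off the rest's middle. I pressed it home with about 10 N. Earlier, the fingertips jammed on the counter at about 64 N horizontally and 72 N upward, which I believe did not load the book but cannot rule out. The book also slipped off the fingers once before the second try worked.

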